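# Turn the hand scoop round in its sloping holder

### The arm

A 7-joint arm with a two-finger parallel gripper is mounted at the origin on the work surface. World frame = base frame: x ahead of the robot, y to its left, z up, the work surface at z = 0. Lengths are in m, angles in rad, forces in N, time in s.
With the tool pointing down it reaches from about 0.35 to 0.9 m from the base axis. Payload 19.9 kg.
Tool frame: the origin (TCP) lies at the very end of the fingers, on their centre line; the grasp point (between the pads) lies 19 mm behind it (robot.tcp_to_grasp is the distance from the TCP to the grasp point, in m); x points along the fingers, z is the direction in which the jaws open and shut, and the axes are right-handed (so a half turn about x gives the same grasp; the last joint's range is limited). The gripper opens to 94 mm and grips with 3 to 60 N. Pads are 16 mm wide; open, the fingers measure 119 mm over their backs; the gripper's body (75 mm by 177 mm) begins 78 mm behind the grasp point.
Start: joints at [-1.228, 0.417, -0.01, 1.614, 0.005, 1.111, -0.053], TCP at [0.234, 0.58, 0.205] pointing down, gripper open.
Joint ranges: [-2.81, 2.81], [-0.39, 2.02], [-1.27, 1.25], [0.06, 2.57], [-1.19, 4.33], [0.19, 2], [-2.82, 2.82]. Speed limits (rad/s): [1.89, 1.89, 2.39, 2.39, 3.01, 3.01, 3.01].

### API

Orientations are given as [roll, pitch, yaw] about the fixed x, y, z axes, in that order (R = Rz(yaw) Ry(pitch) Rx(roll)).
In Python, from station import robot gives the robot as it stands. Calls block until the motion is done:
- robot.goto(position, orientation): joint-space move of the TCP to a pose.
- robot.move_linear(position, frame=None, vel=0.15): straight line of the TCP; frame=None keeps the orientation; vel is the mean speed in m/s.
- robot.move_joints(angles): joint-space move.
- robot.move_gripper(opening, f_grip=None): finger opening in m; f_grip is the grip in N (None keeps the last); returns when the fingers have stopped.
- robot.wait(seconds).
- robot.ik(position, orientation): joint angles nearest the present ones, or None.
- robot.read_state(): the state.
- robot.camera(name): name is "scene" or "top"; returns the picture (480x640x3 uint8, blue, green, red); there is no depth.
- robot.camera_info(name): a dict with "intrinsics" (3x3 intrinsics, pixels), "rvec" (rotation vector, rad) and "tvec" (3), from world to camera coordinates, as OpenCV has them. Camera axes: x right, y down, z forward; pixel columns grow to the right and rows downward; lengths in m; the calibration is good to about 2 mm. A picture is of the moment at which its call begins. camera_info takes no time and is no camera call.
A pose or a line that the arm cannot do raises robot.MotionError and nothing moves.
- robot.close_job(): hands the job in, once; it reports no verdict.
The state is a dict: "time_s": time; "joints": joint angles; "joint_velocities": joint speeds; "tau": joint torques, N m; "tool_pos": TCP position; "tool_rot": TCP orientation; "ft_force": force on the tool from outside, world axes, zero at the start; "wrist_torque": the same for the moment, N m; "finger_gap": finger opening in m.
Only numpy, scipy, OpenCV 4.12 (cv2) and the standard library are available. Lean on these libraries where they do the work, as an engineer would, in place of code of your own. Each camera call takes 0.05 s, during which the arm holds its last target.

### The job

The hand scoop was put away the wrong way round, handle down, in the sloping pocket of its bench holder. Draw it out, lay it down flat on the rubber mat and let go, then take it by its handle and put it back blade first, fully home in the pocket, with the handle sticking out. Do not drop it, and leave the pots, the bottle and the brush where they are.

Things in the scene. Friction and masses are not known exactly. Their poses are not given: they have to be found in the camera images.
- holder: Fixed tool holder: dark base plate 150 x 100 x 8 mm, two uprights and a sloping dark sheet-metal pocket. Origin at the centre of the base's underside, z up; x points, level, the way the pocket's mouth faces (roughly away from the robot). Stands left or right of the robot's centre line, turned up to 0.35 rad either way.
- pocket: The holder's pocket: rectangular sleeve, closed at its lower end. Inside 60 wide (y), 36 high (z), 95 mm deep (x); walls 3 mm. Origin inside the closed end, mid-floor, 45 mm behind the holder's origin, 22 mm above the bench. x runs up the slope out of the mouth, 35 degrees above level; y is level; z is square to the floor, up and leaning to the robot.
- scoop: Loose hand scoop, 210 mm long, 0.11-0.23 kg. Origin mid-length on its flat underside; x to the blade's lip, z out of its open side. Blade: steel tray, x 6 to 105 mm, 48 wide, floor 3 thick, upright side walls 23 high from x = 6 to 85. It lies flat on blade and handle. At the start the handle is in the pocket, on its floor, open side up, the whole blade out of the mouth.
- scoop_lip (a point): Middle of the blade's lip (front edge) on the scoop's underside, scoop x = +105 mm. Beyond the side walls the last 20 mm of the blade are flat floor only.
- scoop_butt (a point): Middle of the handle's end on the scoop's underside, scoop x = -105 mm; at the start against the pocket's closed end. Handle: pale wood bar, scoop x -105 to -5 mm, 26 mm wide, 24 mm high from the underside. Let go on the slope, the scoop may stick instead of sliding down.
- pocket_mouth (a point): Centre of the pocket's mouth at floor level, pocket x = 95 mm, 76 mm above the bench. Past it the floor alone runs on as a 66 mm wide tongue to pocket x = 125 mm. The mouth faces up and away from the robot; a hand square to the slope is tilted 35 degrees, its fingers pointing down and away from the robot.
- mat: Fixed black rubber mat, 230 (x) x 240 (y) x 3 mm, on the bench on the other side from the holder. Origin at the centre of its underside, on the bench.
- pot_a: Bystander: empty terracotta-coloured plant pot, rim 90 mm across, 82 mm high; origin at the centre of its underside.
- pot_b: Bystander: second, identical plant pot; origin at the centre of its underside.
- bottle: Bystander: white bottle, 64 mm across, 170 mm high, standing; origin at the centre of its underside.
- brush: Bystander: brush lying on the bench; origin at the centre of its underside, x along it.

How it is judged:
By the outcome, as a careful person would: the job done as asked, in the order asked, and still so for the second after the job is handed in, with the robot touching nothing.
It also fails if it takes over 72 s, if anything falls off the work surface, if the arm or the gripper's body presses on something with over 40 N, if the wrist force passes 120 N, or if a joint passes its speed limit or range.

## Working session

There is one attempt and no reset: what is moved stays moved. The work goes in short steps, each a Python script; the robot and the scene stay as the last script left them, time stands still between calls to the robot, and variables do not carry over. Pictures are saved under pics/ and viewed, and the job is handed in when it is done.

```bash
ls; mkdir -p pics
python3 - <<'E'
from station import robot
import cv2
for n in("scene","top"):
    cv2.imwrite(f"pics/{n}0.png",robot.camera(n)); i=robot.camera_info(n); print(n,i)
s=robot.read_state();print(s)
E
```

```text
pics
scene {'intrinsics': array([[583.17924008,   0.        , 316.81803585],
       [  0.        , 583.17924008, 224.719123  ],
       [  0.        ,   0.        ,   1.        ]]), 'rvec': array([ 1.2934117 ,  2.35389229, -0.86222737]), 'tvec': array([ 0.33847096, -0.3280982 ,  1.92987467])}
top {'intrinsics': array([[446.90991213,   0.        , 316.90461561],
       [  0.        , 446.90991213, 230.75063135],
       [  0.        ,   0.        ,   1.        ]]), 'rvec': array([ 2.15940757, -2.13447509,  0.14570135]), 'tvec': array([-0.00630029,  0.63335832,  1.08917316])}
{'time_s': 0.1, 'joints': array([-1.22849233,  0.41794968, -0.01031802,  1.61407968,  0.00472099,
        1.11070627, -0.05300784]), 'joint_velocities': array([ 0.00202507, -0.00073263,  0.00092518, -0.00166389, -0.00070358,
        0.00181905,  0.00058043]), 'tau': array([ 2.55837142e-03, -8.52573323e+01,  6.41147643e-01, -4.26691961e+01,
       -4.87936707e-02,  1.64356531e-02,  8.02717022e-05]), 'tool_pos': array([0.23391559, 0.5792212 , 0.20488011]), 'tool_rot': array([-3.05300798,  1.56967676, -1.86599258]), 'ft_force': array([ 0.69393988, -0.41279735,  0.29794029]), 'wrist_torque': array([-0.09123736, -0.04891291,  0.01525791]), 'finger_gap': 0.09417552704517501}
```

View pics/scene0.png

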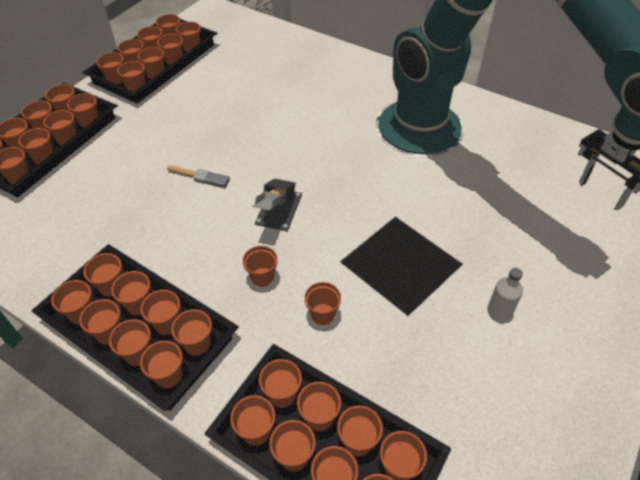

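View pics/top0.png

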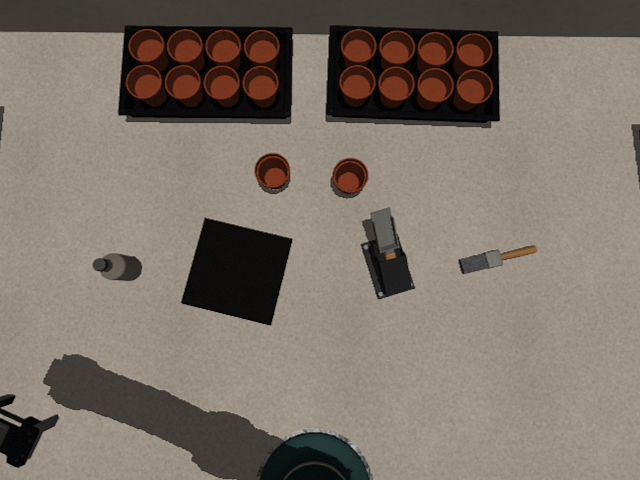

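The scene view shows the holder with the scoop near (278,200), the mat at (400,265), pots at (261,265) and (323,303). In the top view the holder is at about (388,265) with the blade reaching up to (382,210), the mat is at (237,272), and the pots are at (273,172) and (350,177). I'll enlarge both around the holder.

Run:
```python
import cv2
a=cv2.imread("pics/scene0.png")[165:245,240:320];b=cv2.imread("pics/top0.png")[190:310,340:440]
cv2.imwrite("pics/sc.png",cv2.resize(cv2.convertScaleAbs(a,alpha=1.5,beta=20),None,fx=7,fy=7,interpolation=2));cv2.imwrite("pics/tc.png",cv2.resize(cv2.convertScaleAbs(b,alpha=1.5,beta=20),None,fx=5,fy=5,interpolation=2))
```

```text
(no output)
```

View pics/sc.png

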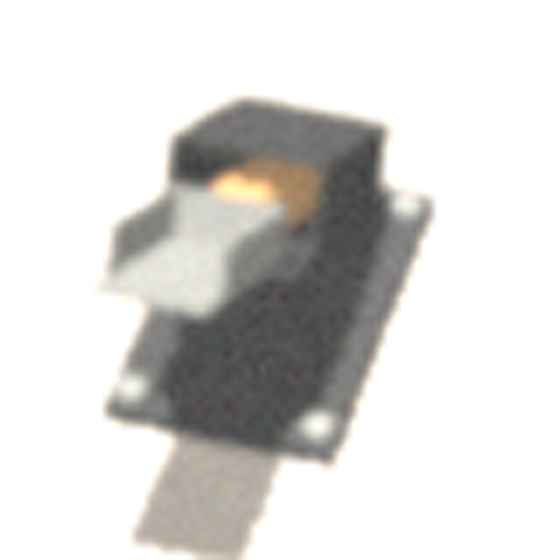

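View pics/tc.png

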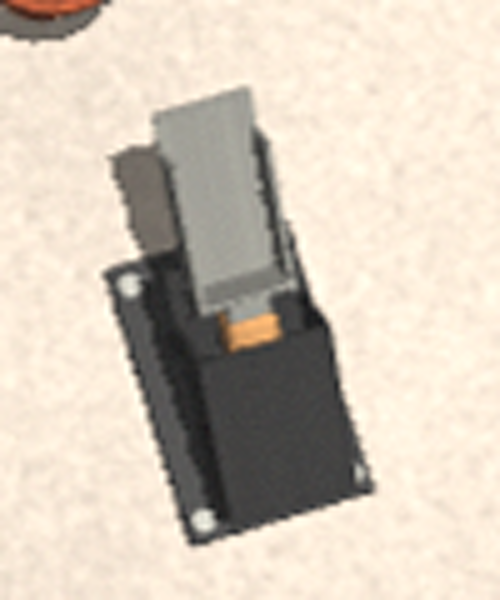

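```bash
cat > h.py <<'E'
import numpy as np, cv2
from station import robot
from scipy.spatial.transform import Rotation as Rn
def cam(n):
    i=robot.camera_info(n);R=cv2.Rodrigues(i["rvec"])[0];return i["intrinsics"],R,i["tvec"]
def ray(n,uv):
    K,R,t=cam(n);d=np.linalg.inv(K)@[uv[0],uv[1],1];return -R.T@t,R.T@d
def plane(n,uv,z):
    c,d=ray(n,uv);return c+d*(z-c[2])/d[2]
def proj(n,p):
    K,R,t=cam(n);q=K@(R@np.asarray(p)+t);return q[:2]/q[2]
def tri(us,ut):
    P=[K@np.c_[R,t] for K,R,t in(cam("scene"),cam("top"))]
    X=cv2.triangulatePoints(P[0],P[1],np.float64(us).reshape(2,1),np.float64(ut).reshape(2,1))[:,0];X=X[:3]/X[3]
    e=[np.linalg.norm(proj("scene",X)-us),np.linalg.norm(proj("top",X)-ut)]
    return X,np.round(e,1)
E
cat > m1.py <<'E'
from h import *
np.set_printoptions(precision=4,suppress=True)
S=lambda u,v:((u+.5)/7-.5+240,(v+.5)/7-.5+165)
T=lambda u,v:((u+.5)/5-.5+340,(v+.5)/5-.5+190)
for n in("scene","top"):print(n,ray(n,(320,240))[0])
for nm,s,t in[("scr +x+y",(318,424),(130,285)),("scr -x+y",(407,205),(203,519)),
 ("lip+y",(202,317),(155,112)),("lip-y",(103,288),(249,88)),
 ("corner +x+y",(332,460),(106,272)),("wallback floor? ",(0,0),(0,0))][:5]:
    print(nm,*tri(S(*s),T(*t)),plane("top",T(*t),.008),plane("scene",S(*s),.008))
print("scr+x-y",plane("scene",S(133,388),.008)); print("scr-x-y",plane("top",T(360,475),.008))
im=cv2.imread("pics/top0.png");m=(im.max(2)<40).astype(np.uint8)
cs=cv2.findContours(m,0,2)[0]
for c in cs:
    r=cv2.minAreaRect(c)
    if 3000<cv2.contourArea(c)<12000: 
        print("mat?",r,plane("top",r[0],.003),[plane("top",p,.003)[:2] for p in cv2.boxPoints(r)])
E
python3 m1.py
python3 - <<'E'
import cv2
a=cv2.imread("pics/scene0.png")[175:205,250:300]
cv2.imwrite("pics/sc2.png",cv2.resize(cv2.convertScaleAbs(a,alpha=2,beta=0),None,fx=16,fy=16,interpolation=2))
E
```

```text
scene [1.4305 0.5293 1.2729]
top [ 0.4755 -0.0047  1.1668]
scr +x+y [ 0.5978 -0.1256  0.0119] [0. 0.] [ 0.5983 -0.1261  0.008 ] [ 0.5952 -0.1276  0.008 ]
scr -x+y [ 0.478  -0.1627  0.0109] [0. 0.] [ 0.478  -0.1631  0.008 ] [ 0.4758 -0.1643  0.008 ]
lip+y [ 0.6648 -0.1234  0.1428] [0.1 0.2] [ 0.69   -0.1395  0.008 ] [ 0.5733 -0.201   0.008 ]
lip-y [ 0.6745 -0.1639  0.1447] [0.9 1.7] [ 0.7034 -0.1891  0.008 ] [ 0.5821 -0.2453  0.008 ]
corner +x+y [ 0.6053 -0.1139  0.0044] [0. 0.] [ 0.6049 -0.1136  0.008 ] [ 0.6077 -0.1121  0.008 ]
scr+x-y [ 0.6196 -0.2023  0.008 ]
scr-x-y [ 0.5014 -0.244   0.008 ]
mat? ((236.558837890625, 270.76470947265625), (92.16352844238281, 88.52549743652344), 14.03624439239502) [0.5318 0.2088 0.003 ] [array([0.4486, 0.3486]), array([0.6734, 0.3039]), array([0.6166, 0.0663]), array([0.395 , 0.1169])]
```

View pics/sc2.png

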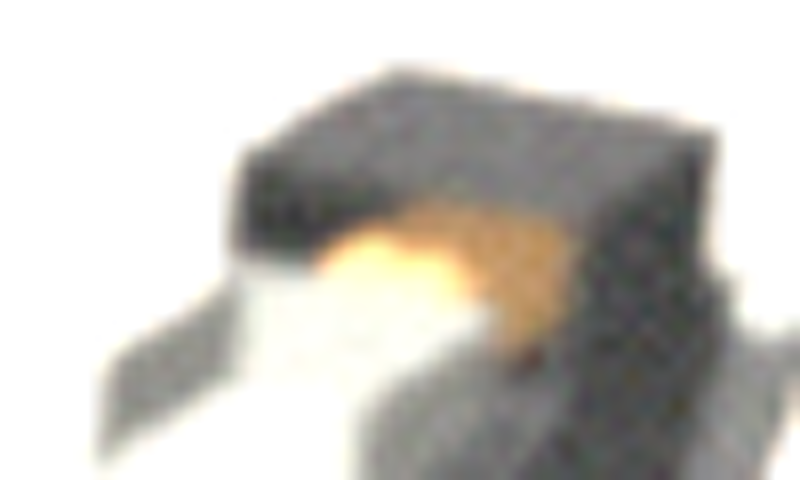

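```bash
cat >> h.py <<'E'
np.set_printoptions(precision=4,suppress=True)
YAW=0.295; HC=np.array([0.549,-0.184,0]); C35=np.deg2rad(35)
Rh=Rn.from_euler('z',YAW).as_matrix()
Rp=Rh@Rn.from_euler('y',-C35).as_matrix()          # pocket frame in world
P0=HC+Rh@[-0.045,0,0.022]
MAT=np.array([0.533,0.209,0.003]); MYAW=-0.22
def pk(x,y,z): return P0+Rp@[x,y,z]
def toolR(Rs,s): # tool orientation for gripping with fingers along -z of scoop frame Rs
    return np.c_[-Rs[:,2],-s*Rs[:,0],s*Rs[:,1]]
def rpy(R): return Rn.from_matrix(R).as_euler('xyz')
def pose(Rs,o,gx,gz,s): # TCP pose gripping at scoop x=gx, tips gz above the underside
    return o+Rs@[gx,0,gz], rpy(toolR(Rs,s))
Rflip=np.diag([-1.,-1,1])
def matR(th): return Rn.from_euler('z',th).as_matrix()
E
cat > ikc.py <<'E'
from h import *
for s in(1,-1):
    for nm,Rs,o in(("out0",Rp,pk(.105,.003,0)),("out110",Rp,pk(.225,.003,0))):
        q=robot.ik(*pose(Rs,o,.040,.003,s));print(nm,s,q)
    for nm,x in(("in0",.105),("in110",.225)):
        q=robot.ik(*pose(Rp@Rflip,pk(x,0,0),-.04,.003,s));print(nm,s,q)
    for d in range(-180,180,30):
        th=np.deg2rad(d)+MYAW;R=matR(th)
        a=robot.ik(*pose(R,MAT,.04,.003,s));b=robot.ik(*pose(R,MAT,-.04,.003,s))
        print(d,s,a,b)
E
python3 ikc.py
```

```text
out0 1 [ 1.1326  0.5697 -0.9025  2.0577  0.2255  0.2214  2.0831]
out110 1 [ 0.2922  0.4059 -0.0076  1.8578 -0.7657  0.467   2.7745]
in0 1 [ 0.4118  0.4018 -0.0101  2.0749 -1.1571  0.4102  0.1571]
in110 1 [-0.1279  0.4544  0.5316  1.8679 -1.1063  0.6237 -0.1201]
-180 1 [-0.9247  0.6236  0.5765  1.9765 -0.5225  0.6916 -1.8124] [-0.811   0.7145  0.5759  1.8074 -0.5325  0.7794 -1.7488]
-150 1 [-0.8109  0.5862  0.4697  1.9918 -0.4212  0.659  -1.3377] [-0.7887  0.7025  0.5022  1.7889 -0.4633  0.7698 -1.3145]
-120 1 [-0.7666  0.5905  0.4637  1.9812 -0.4164  0.6632 -0.7812] [-0.7842  0.6839  0.4464  1.7974 -0.4102  0.7533 -0.8654]
-90 1 [-0.7294  0.6085  0.4589  1.9456 -0.4142  0.6805 -0.235 ] [-0.7558  0.6497  0.3633  1.8291 -0.3311  0.7226 -0.4295]
-60 1 [-0.647   0.6182  0.3735  1.893  -0.3378  0.6921  0.2299] [-0.7125  0.6112  0.2792  1.8763 -0.2517  0.6882  0.0178]
-30 1 [-0.5699  0.6291  0.2684  1.8388 -0.2431  0.7056  0.6627] [-0.6546  0.5758  0.2032  1.9263 -0.181   0.6568  0.4877]
0 1 [-0.4989  0.6375  0.1475  1.7964 -0.1335  0.7173  1.0715] [-0.5768  0.5494  0.1301  1.965  -0.1145 
[... 1869 characters left out ...]
377]
60 -1 [-0.7842  0.6839  0.4464  1.7974 -0.4102  0.7533 -0.8654] [-0.7666  0.5905  0.4637  1.9812 -0.4164  0.6632 -0.7812]
90 -1 [-0.7558  0.6497  0.3633  1.8291 -0.3311  0.7226 -0.4295] [-0.7294  0.6085  0.4589  1.9456 -0.4142  0.6805 -0.235 ]
120 -1 [-0.7125  0.6112  0.2792  1.8763 -0.2517  0.6882  0.0178] [-0.647   0.6182  0.3735  1.893  -0.3378  0.6921  0.2299]
150 -1 [-0.6546  0.5758  0.2032  1.9263 -0.181   0.6568  0.4877] [-0.5699  0.6291  0.2684  1.8388 -0.2431  0.7056  0.6627]ikc.py:9: UserWarning: Gimbal lock detected. Setting third angle to zero since it is not possible to uniquely determine all angles.
  a=robot.ik(*pose(R,MAT,.04,.003,s));b=robot.ik(*pose(R,MAT,-.04,.003,s))
```

```bash
cat > s1.py <<'E'
from h import *
robot.move_linear([0.234,0.58,0.40],vel=.3)
p,o=pose(Rp,pk(.105,.003,0),.040,.16,-1)
robot.goto(p,o)
p,o=pose(Rp,pk(.105,.003,0),.040,.05,-1)
robot.move_linear(p,o,vel=.2)
s=robot.read_state();print(s["time_s"],s["joints"],s["tool_pos"]-p,s["ft_force"])
for n in("scene","top"): cv2.imwrite(f"pics/{n}1.png",robot.camera(n))
a=cv2.imread("pics/scene1.png")[130:245,230:345];b=cv2.imread("pics/top1.png")[180:295,340:455]
cv2.imwrite("pics/c1.png",cv2.resize(cv2.convertScaleAbs(np.hstack([a,b]),alpha=1.5,beta=20),None,fx=3.4,fy=3.4,interpolation=2))
E
python3 s1.py
```

```text
5.15 [ 0.0854  0.3216  0.4066  2.1151 -1.187   0.5666  0.1582] [-0.0001 -0.0001  0.    ] [ 0.1729  0.0276 -0.2037]
```

View pics/c1.png

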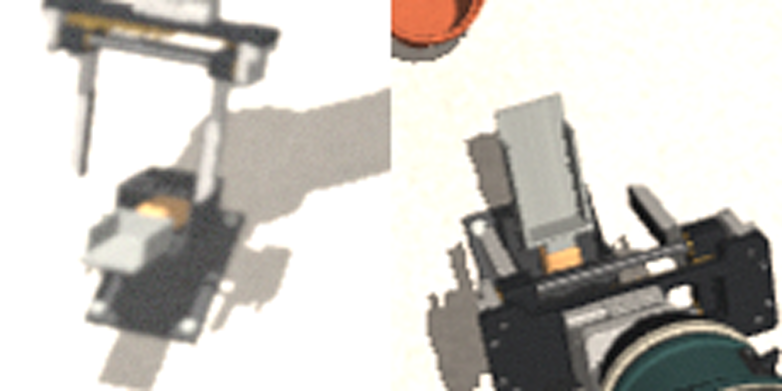

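The fingers straddle the blade in both views. In the crops the tips are at (83,170) and (205,195) in the scene view, and (630,190) and (478,225) in the top view. I'll go down and close on the blade walls.

```bash
cat > s2.py <<'E'
from h import *
for z in(.02,.0035):
    p,o=pose(Rp,pk(.105,.003,0),.040,z,-1)
    robot.move_linear(p,o,vel=.06)
    s=robot.read_state();print(s["time_s"],s["tool_pos"]-p,s["ft_force"],s["finger_gap"])
robot.move_gripper(.04,f_grip=35)
s=robot.read_state();print(s["time_s"],s["joints"],s["ft_force"],s["wrist_torque"],s["finger_gap"])
for n in("scene","top"): cv2.imwrite(f"pics/{n}2.png",robot.camera(n))
a=cv2.imread("pics/scene2.png")[130:245,230:345];b=cv2.imread("pics/top2.png")[180:295,340:455]
cv2.imwrite("pics/c2.png",cv2.resize(cv2.convertScaleAbs(np.hstack([a,b]),alpha=1.5,beta=20),None,fx=3.4,fy=3.4,interpolation=2))
E
python3 s2.py
```

```text
5.9 [-0.0001 -0.0003  0.0002] [ 0.4012  0.3915 -0.5464] 0.09396246348385912
6.325 [-0.0002 -0.0003  0.0002] [-0.8433 -0.0951  0.136 ] 0.09401996614172553
7.1 [ 0.3698  0.3978  0.0345  2.0813 -1.1848  0.4213  0.1748] [-0.0851 -0.8939  1.0097] [-0.238   0.5576 -0.0295] 0.04764642391611643
```

View pics/c2.png

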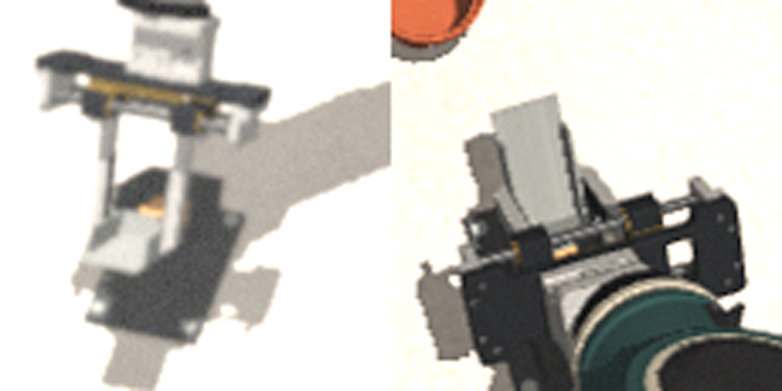

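The blade is gripped with a gap of 47.6 mm, matching its 48 mm width. Drawing it out now.

```bash
cat > s3.py <<'E'
from h import *
L=lambda t:(lambda s:print(t,s["time_s"],s["joints"],s["tool_pos"],s["ft_force"],s["wrist_torque"],s["finger_gap"]))(robot.read_state())
for x,z in((.02,.001),(.115,.004)):
    p,o=pose(Rp,pk(.105+x,.003,z),.040,.0035,-1)
    robot.move_linear(p,o,vel=.08);L("pull")
p=p+[0,0,.14]; robot.move_linear(p,vel=.2);L("up")
for n in("scene","top"): cv2.imwrite(f"pics/{n}3.png",robot.camera(n))
a=cv2.imread("pics/scene3.png")[50:245,230:425];b=cv2.imread("pics/top3.png")[110:305,300:495]
cv2.imwrite("pics/c3.png",cv2.resize(cv2.convertScaleAbs(np.hstack([a,b]),alpha=1.5,beta=20),None,fx=2,fy=2,interpolation=2))
E
python3 s3.py
```

```text
pull 7.6 [ 0.3276  0.3932  0.0602  2.0495 -1.126   0.433   0.0885] [ 0.6317 -0.1554  0.12  ] [-1.1235  0.4369 -0.408 ] [-0.1824  0.7261  0.0109] 0.04758283723637268
pull 8.9417 [ 0.1487  0.4     0.1789  1.8765 -0.8992  0.5124 -0.2582] [ 0.7043 -0.1337  0.1769] [ 0.0249 -0.0865 -1.1918] [-0.2218  0.7649  0.0439] 0.047687752914374104
up 9.7917 [ 0.0311  0.2526  0.3138  1.7402 -0.6364  0.7392 -0.5731] [ 0.7042 -0.1333  0.3156] [-0.459   0.8567 -2.0112] [-0.2053  0.7396 -0.0039] 0.0480198525670058
```

View pics/c3.png

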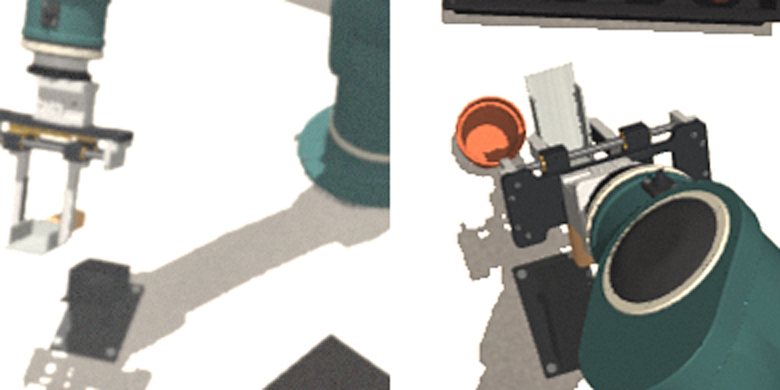

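Scene crop: the scoop hangs clear of the holder, blade at (40,235) and handle at (68,215). In the top crop, pot_b at (490,130) hasn't moved. Next I'll carry it to the mat.

```bash
cat >> h.py <<'E'
TH=MYAW-np.deg2rad(140)
def L(t):
    s=robot.read_state();print(t,round(s["time_s"],2),"q",s["joints"],"p",s["tool_pos"],"f",s["ft_force"],"m",s["wrist_torque"],"gap",round(s["finger_gap"],4));return s
def shot(k,sc=(0,480,0,640),tp=(0,480,0,640)):
    for n,c in(("scene",sc),("top",tp)):
        im=robot.camera(n);cv2.imwrite(f"pics/{n}{k}.png",im);a=im[c[0]:c[1],c[2]:c[3]]
        f=min(640/a.shape[1],560/a.shape[0]);cv2.imwrite(f"pics/{n}{k}c.png",cv2.resize(cv2.convertScaleAbs(a,alpha=1.5,beta=20),None,fx=f,fy=f,interpolation=2))
E
cat > s4.py <<'E'
from h import *
import warnings;warnings.simplefilter("ignore")
R=matR(TH)
p,o=pose(R,MAT+[0,0,.27],.04,.0035,-1)
robot.goto(p,o);L("over")
robot.move_linear(p-[0,0,.22],vel=.2);L("low")
shot(4,(200,330,330,470),(200,340,170,310))
E
python3 s4.py
```

```text
over 11.63 q [ 0.4488  0.3533 -1.0811  1.7296  0.3263  1.257   1.3369] p [0.4976 0.1901 0.2762] f [-0.5119 -0.4594 -0.9119] m [0.0051 0.0607 0.0173] gap 0.0479
low 12.88 q [ 0.2591  0.6172 -0.8755  1.9382  0.6169  0.8766  1.1086] p [0.498  0.1908 0.0574] f [ 0.2188 -0.6973 -0.5174] m [0.0157 0.0647 0.0189] gap 0.0478
```

View pics/scene4c.png

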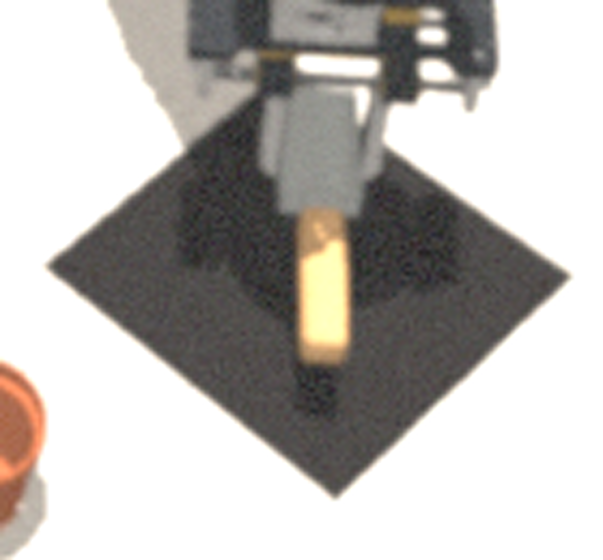

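View pics/top4c.png

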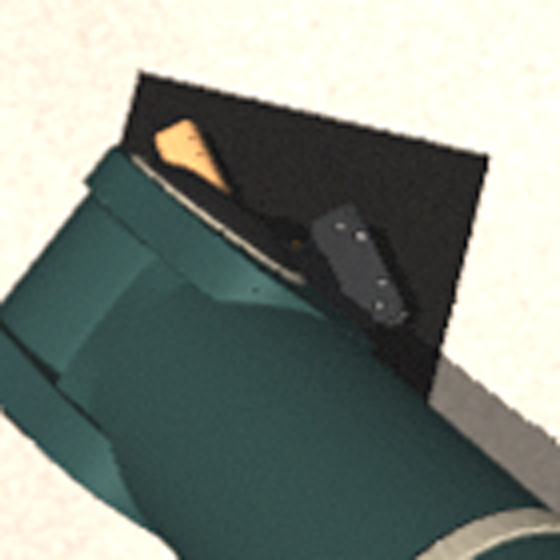

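Run:
```python
from h import *
f=560/130
print(tri((330+325/f,200+346/f),(170+172/4,200+129/4)))
R=matR(TH);o=robot.read_state()["tool_pos"]-R@[.04,0,.0035];print(o+R@[-.105,0,.024],o)
```

```text
(array([0.623 , 0.2594, 0.0684]), array([0.2, 0.3]))
[0.6268 0.2574 0.0779] [0.5336 0.2091 0.0539]
```

Run:
```python
from h import *
f=560/130
R=matR(TH);o=robot.read_state()["tool_pos"]-R@[.04,0,.0035]
for q in([-.105,.013,.024],[-.105,-.013,.024],[-.105,.013,0],[-.105,-.013,0],[.006,.024,.023],[.006,-.024,.023],[-.005,.013,.024],[-.005,-.013,.024]):
    P=o+R@q;a=proj("scene",P);b=proj("top",P);print(q,(a-[330,200])*f,(b-[170,200])*4)
```

```text
[-0.105, 0.013, 0.024] [297.2482 338.1069] [190.1043 111.9372]
[-0.105, -0.013, 0.024] [342.7626 341.2634] [151.797  130.7523]
[-0.105, 0.013, 0] [293.2079 361.6447] [198.6318 117.484 ]
[-0.105, -0.013, 0] [338.144  364.7892] [161.1466 135.9089]
[0.006, 0.024, 0.023] [279.0181 186.4156] [283.6437 265.1168]
[0.006, -0.024, 0.023] [359.0699 191.651 ] [212.2802 300.6925]
[-0.005, 0.013, 0.024] [297.4726 200.97  ] [259.3144 256.9988]
[-0.005, -0.013, 0.024] [341.0584 203.8358] [220.6618 276.2387]
```

The predicted and observed handle ends agree to about 1 px, so the scoop is close to level. I'll lower it until it touches the mat.

```bash
cat > s5.py <<'E'
from h import *
p=robot.read_state()["tool_pos"].copy()
robot.move_linear([p[0],p[1],.014],vel=.1);b=L("b")
z=.014
while z>.0045:
    z-=.0015;robot.move_linear([p[0],p[1],z],vel=.02);s=robot.read_state();d=s["ft_force"]-b["ft_force"];print(round(z,4),s["time_s"],s["tool_pos"][2],d,s["wrist_torque"]-b["wrist_torque"])
    if d[2]>3: break
shot(5,(200,330,330,470),(200,340,170,310))
E
python3 s5.py
```

```text
b 13.56 q [ 0.213   0.6805 -0.8163  1.9543  0.6854  0.809   1.0574] p [0.4978 0.191  0.0138] f [ 0.2781  0.2173 -0.9243] m [ 0.0769  0.0176 -0.0429] gap 0.0478
0.0125 13.8083 0.012776353141012449 [-1.0798 -1.0715 -1.0209] [-0.0986  0.0232  0.0381]
0.011 14.0583 0.011018400727697913 [-0.7666 -0.5969 -0.2681] [-0.0498  0.1127  0.0733]
0.0095 14.3083 0.009404584002824238 [-0.1339 -0.822  -0.4998] [-0.0111  0.0705  0.0111]
0.008 14.5583 0.00789705519255891 [-0.6584 -0.5154 -0.5425] [-0.0974  0.1009  0.0632]
0.0065 14.8083 0.006685268670017865 [-1.2315 -1.1063  6.8453] [-0.1884  0.4254  0.1096]
```

View pics/scene5c.png

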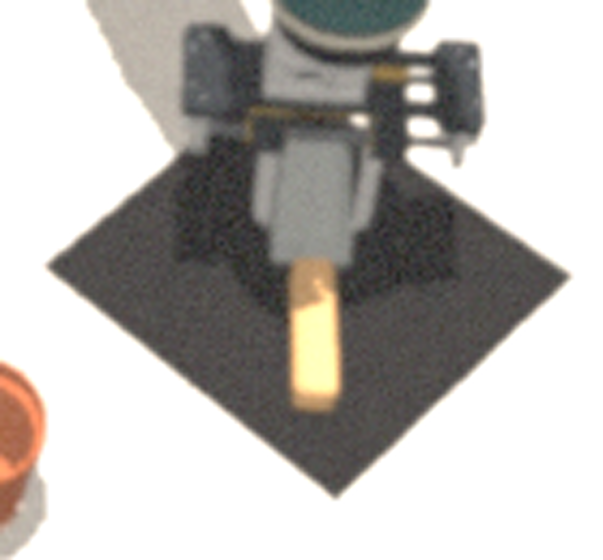

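Contact came at TCP z = 6.7 mm against an expected 6.5, with the scoop on the mat. Releasing.

```bash
cat > s6.py <<'E'
from h import *
import warnings;warnings.simplefilter("ignore")
robot.move_gripper(.092);robot.wait(.2);L("open")
p=robot.read_state()["tool_pos"];robot.move_linear(p+[0,0,.16],vel=.25)
p,o=pose(matR(TH),MAT,-.04,.15,1)
robot.goto(p,o);L("above handle")
shot(6,(200,330,330,470),(200,340,170,310))
E
python3 s6.py
```

```text
open 15.94 q [ 0.2054  0.6908 -0.8056  1.9565  0.6978  0.7969  1.048 ] p [0.4981 0.1907 0.0065] f [-0.6404  0.4413  0.0089] m [ 0.0746  0.0166 -0.0131] gap 0.0918
above handle 19.06 q [-1.1632  0.702   1.0814  1.7222 -0.6766  1.1434 -0.9719] p [0.5683 0.227  0.1525] f [ 0.0093 -0.8481  0.1053] m [-0.0116  0.1826  0.0161] gap 0.092
```

View pics/scene6c.png

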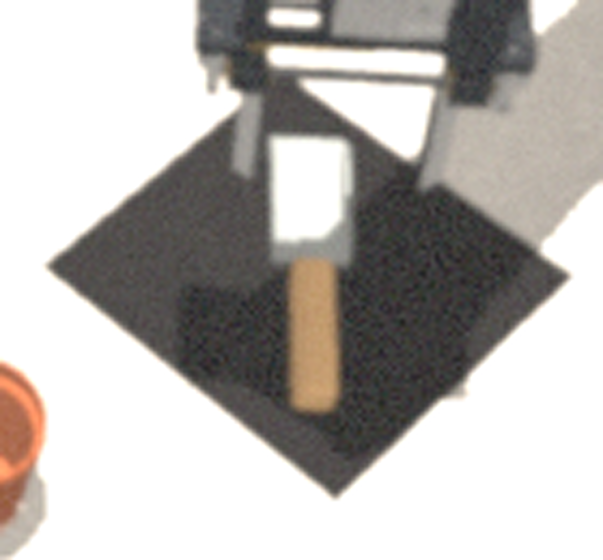

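View pics/top6c.png

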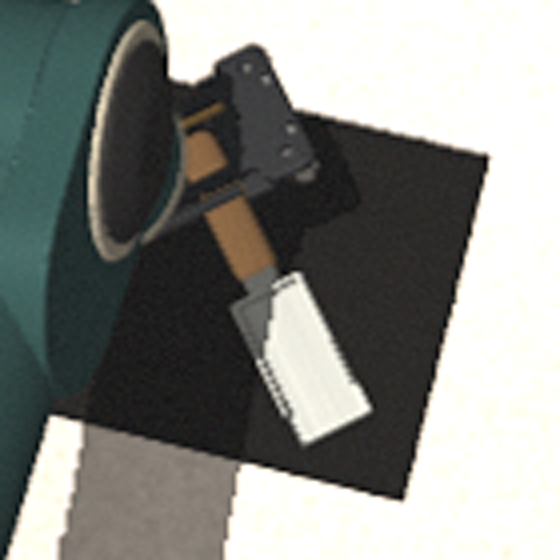

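```bash
cat > s7.py <<'E'
from h import *
import warnings;warnings.simplefilter("ignore")
R=matR(TH)
o=np.array([.4981,.1907,0])-R@[.04,0,0];o[2]=.003
for q in([.105,.024,0],[.105,-.024,0],[.006,.024,.023],[.006,-.024,.023],[-.105,.013,.024],[-.105,-.013,.024]):
    P=o+R@q;print(q,(proj("scene",P)-[330,200])*560/130,(proj("top",P)-[170,200])*4)
c=[plane("top",(170+u/4,200+v/4),.003) for u,v in((304,446),(371,408))];print("lip seen",c,"exp",o+R@[.105,0,0],"mean",np.mean(c,0))
E
python3 s7.py
```

```text
[0.105, 0.024, 0] [269.4065 137.2576] [369.2806 409.6534]
[0.105, -0.024, 0] [343.5653 142.0131] [301.9087 443.7062]
[0.006, 0.024, 0.023] [271.3849 237.2283] [297.3601 269.8717]
[0.006, -0.024, 0.023] [349.4095 242.4364] [229.1965 303.8813]
[-0.105, 0.013, 0.024] [288.7632 387.4087] [207.768 123.346]
[-0.105, -0.013, 0.024] [333.0692 390.5394] [171.1636 141.3519]
lip seen [array([0.4279, 0.1807, 0.003 ]), array([0.4525, 0.1384, 0.003 ])] exp [0.4404 0.1608 0.003 ] mean [0.4402 0.1596 0.003 ]
```

The lip as seen matches the expected position to 1 mm, so I'll grasp the handle there and lift.

```bash
cat > s8.py <<'E'
from h import *
import warnings;warnings.simplefilter("ignore")
R=matR(TH)
p,o=pose(R,np.array([.5335,.2092,.003]),-.04,.0035,1)
robot.move_linear(p+[0,0,.03],o,vel=.2)
robot.move_linear(p,vel=.06);L("down")
robot.move_gripper(.015,f_grip=58);L("grip")
robot.move_linear(p+[0,0,.05],vel=.08);L("lift")
robot.move_linear(p+[0,0,.25],vel=.25)
shot(8,(100,330,270,510),(120,340,150,390))
E
python3 s8.py
```

```text
down 20.54 q [-1.06    0.8678  0.9076  1.7959 -0.8523  0.9246 -0.8584] p [0.5691 0.2274 0.0065] f [-0.4678  0.4807  0.3391] m [-0.0473  0.1847  0.028 ] gap 0.0921
grip 21.57 q [-1.0601  0.8676  0.9074  1.796  -0.8524  0.9245 -0.8583] p [0.569  0.2276 0.0065] f [-1.0951 -0.7507 -0.7207] m [0.0224 0.136  0.02  ] gap 0.0255
lift 22.34 q [-1.0975  0.8077  0.9699  1.7809 -0.79    0.9963 -0.8985] p [0.5688 0.2278 0.0562] f [-0.3484  0.8603 -1.4046] m [-0.0135  0.0781 -0.0078] gap 0.0253
```

View pics/scene8c.png

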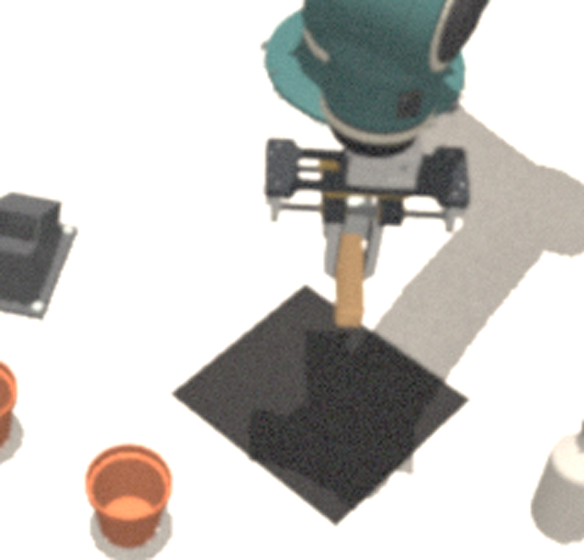

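View pics/top8c.png

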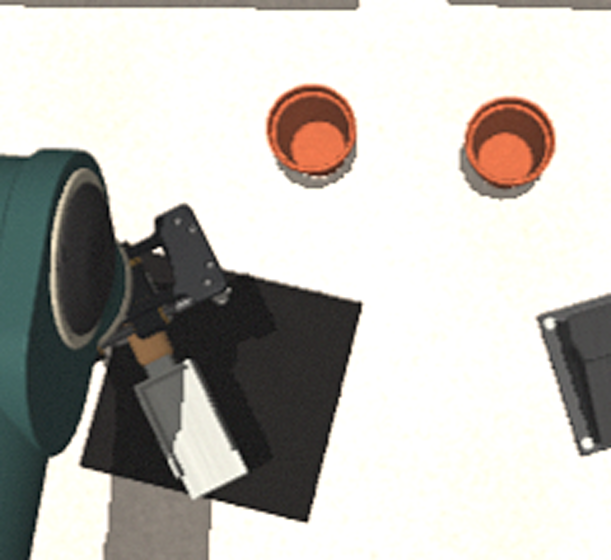

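The scoop is held by its handle and near level, and the pots stand where they were. The holder is now unobstructed, so I'll check the mouth before inserting.

Run:
```python
import cv2,numpy as np
a=cv2.imread("pics/scene8.png")[168:238,240:310];b=cv2.imread("pics/top8.png")[225:305,350:430]
cv2.imwrite("pics/hs.png",cv2.resize(cv2.convertScaleAbs(a,alpha=2.2,beta=0),None,fx=8,fy=8,interpolation=2));cv2.imwrite("pics/ht.png",cv2.resize(cv2.convertScaleAbs(b,alpha=2.2,beta=0),None,fx=7,fy=7,interpolation=2))
from h import *
f=560/220
R=matR(TH);o=robot.read_state()["tool_pos"]+R@[.04,0,-.0035]
for q in([.105,.024,0],[.105,-.024,0]):print((proj("top",o+R@q)-[150,120])*f)
for y in(-.033,.033):
    for nm,P in(("floor end",pk(.125,y,0)),("mouth roof",pk(.095,y,.039)),("mouth roof in",pk(.095,y*30/33,.036)),("back roof",pk(-.003,y,.039)),("corner",HC+Rh@[.075,y/.033*.05,.008])):
        print(nm,y,(proj("scene",P)-[240,168]+.5)*8,(proj("top",P)-[350,225]+.5)*7)
```

```text
[246.9154 471.2951]
[192.2017 498.9094]
floor end -0.033 [149.4655 250.5757] [349.3256  87.3347]
mouth roof -0.033 [190.8693 125.296 ] [399.2839 213.8556]
mouth roof in -0.033 [198.     135.3232] [387.901  212.0854]
back roof -0.033 [274.9711  79.605 ] [437.8706 445.2393]
corner -0.033 [108.7984 439.6661] [337.2385  58.6092]
floor end 0.033 [332.6547 288.148 ] [166.7636 140.4821]
mouth roof 0.033 [372.3591 161.5216] [213.2215 268.3358]
mouth roof in 0.033 [362.8983 168.2954] [219.1727 261.4798]
back roof 0.033 [447.1605 113.5334] [259.4594 497.9972]
corner 0.033 [377.1355 496.8877] [ 81.1584 133.0604]
```

View pics/hs.png

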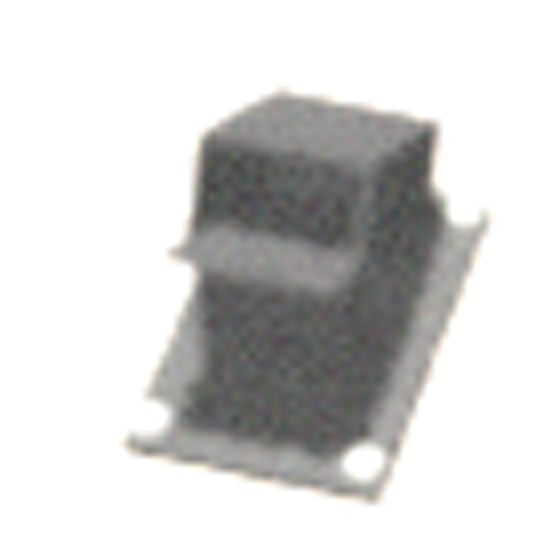

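View pics/ht.png

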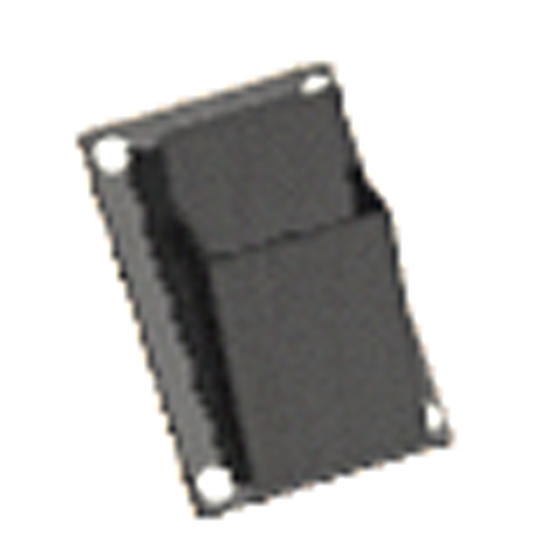

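Run:
```python
from h import *
S=lambda u,v:(u/8-.5+240,v/8-.5+168)
T=lambda u,v:(u/7-.5+350,v/7-.5+225)
for nm,s,t,e in(("mouth-",(205,136),(387,211),pk(.095,-.033,.039)),("mouth+",(369,163),(209,254),pk(.095,.033,.039)),("mouthm",(287,149.5),(298,232.5),pk(.095,0,.039)),("cornm",(254,474),(207,101),HC+Rh@[.075,0,.008]),
 ("corn+",(378,500),(81,135),HC+Rh@[.075,.05,.008]),("corn-",(130,446),(332,67),HC+Rh@[.075,-.05,.008]),("scr++",(362,461),(111,154),HC),("scr+-",(153,418),(316,82),HC),("tongue m",(262,272),(252,107),pk(.125,0,0)),("back m",(360,108),(343,466),pk(-.003,0,.039)),("scr-+",(468,212),(215,484),HC)):
    X,er=tri(S(*s),T(*t));d=Rh.T@(X-e);print(nm,X,er,"err in holder axes",d)
for n,l in(("top",[T(111,154),T(316,82),T(433,418),T(215,484)]),("scene",[S(362,461),S(153,418),S(468,212)])):
    print(n,[plane(n,u,.009)[:2] for u in l], np.mean([plane(n,u,.009)[:2] for u in l],0))
```

```text
mouth- [ 0.569  -0.2075  0.1065] [0.3 0.6] err in holder axes [ 0.0018  0.0047 -0.002 ]
mouth+ [ 0.5539 -0.1474  0.1128] [0. 0.] err in holder axes [0.0049 0.0006 0.0044]
mouthm [ 0.5614 -0.1773  0.1096] [0.2 0.3] err in holder axes [0.0034 0.0028 0.0012]
cornm [ 0.6185 -0.1603  0.0039] [0.4 0.7] err in holder axes [-0.0017  0.0025 -0.0041]
corn+ [ 0.6057 -0.1145  0.0057] [0. 0.] err in holder axes [-0.0005  0.     -0.0023]
corn- [ 0.6313 -0.2063  0.0034] [0.6 1.1] err in holder axes [-0.0027  0.0048 -0.0046]
scr++ [ 0.5983 -0.1255  0.0125] [0.1 0.2] err in holder axes [0.0642 0.0416 0.0125]
scr+- [ 0.6244 -0.199   0.0163] [0.4 0.7] err in holder axes [ 0.0678 -0.0363  0.0163]
tongue m [ 0.6039 -0.1611  0.0966] [0.9 1.7] err in holder axes [0.0018 0.0059 0.0029]
back m [ 0.4843 -0.2032  0.0486] [0.1 0.1] err in holder axes [ 0.0023  0.0004 -0.0036]
scr-+ [ 0.4772 -0.1626  0.0097] [0.1 0.1] err in holder axes [-0.0625  0.0414  0.0097]
top [array([ 0.5984, -0.1253]), array([ 0.6263, -0.2018]), array([ 0.5023, -0.2432]), array([ 0.4774, -0.163 ])] [ 0.5511 -0.1834]
scene [array([ 0.5962, -0.1277]), array([ 0.6194, -0.2021]), array([ 0.4766, -0.1628])] [ 0.564  -0.1642]
```

```bash
sed -i 's/^YAW=.*/YAW=0.305; HC=np.array([0.5505,-0.1822,0]); C35=np.deg2rad(35)/' h.py
cat > s9.py <<'E'
from h import *
Ri=Rp@Rflip
pose_in=lambda x,z,y=0:pose(Ri,pk(x,y,z),-.04,.0035,1)
p,o=pose_in(.255,.02)
robot.goto(p+[0,0,.12],o);L("over")
robot.move_linear(p,vel=.2);L("pre")
shot(9,(120,240,220,340),(150,300,310,460))
f=560/120;g=560/150
for q in([.105,.024,0],[.105,-.024,0],[.006,.024,.023],[.006,-.024,.023],[.085,.024,.023],[.085,-.024,.023]):
    P=p+Ri@([.04,0,-.0035]+np.array(q)); print(q,P,(proj("scene",P)-[220,120]+.5)*f,(proj("top",P)-[310,150]+.5)*g)
E
python3 s9.py
```

```text
over 24.85 q [-0.3556  0.3456  0.8023  1.6881 -0.8438  0.863  -0.4508] p [ 0.7254 -0.1254  0.3298] f [ 1.1203  0.9865 -1.2934] m [-0.2052  0.7489  0.0472] gap 0.0258
pre 25.6 q [-0.2463  0.4563  0.6737  1.8155 -1.0778  0.7069 -0.1905] p [ 0.7257 -0.1271  0.2114] f [ 0.3907 -0.4662 -0.4365] m [-0.2587  0.7797  0.0182] gap 0.0257
[0.105, 0.024, 0] [ 0.621  -0.1852  0.1244] [187.3517 351.6585] [322.4052 308.3508]
[0.105, -0.024, 0] [ 0.6066 -0.1394  0.1244] [266.8209 367.1955] [249.8688 330.2244]
[0.006, 0.024, 0.023] [ 0.6858 -0.1648  0.2   ] [134.8204 345.6051] [308.4172 181.9125]
[0.006, -0.024, 0.023] [ 0.6714 -0.119   0.2   ] [219.4313 362.1718] [231.008  205.0198]
[0.085, 0.024, 0.023] [ 0.6241 -0.1842  0.1547] [180.9755 319.2181] [329.2632 296.6625]
[0.085, -0.024, 0.023] [ 0.6097 -0.1384  0.1547] [261.7168 334.8327] [254.6351 319.1502]
```

View pics/scene9c.png

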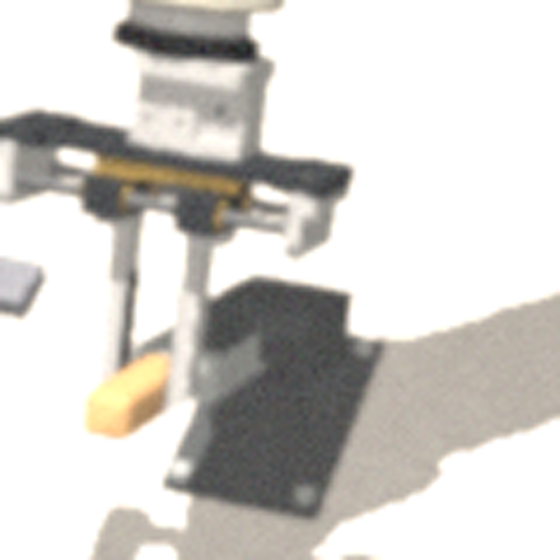

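View pics/top9c.png

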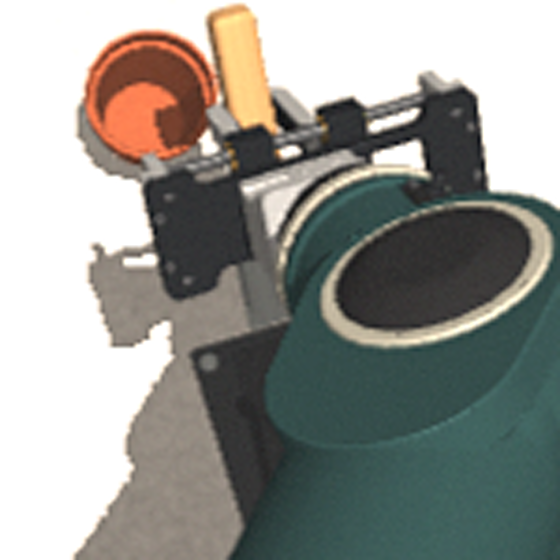

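The lip corner shows at about (263,362) in the scene crop against a predicted (267,367), so the scoop hasn't slipped in the grip. I'll start the insertion in steps, watching forces in the pocket axes.

```bash
cat > s10.py <<'E'
from h import *
Ri=Rp@Rflip
pose_in=lambda x,z,y=0:pose(Ri,pk(x,y,z),-.04,.0035,1)
robot.move_linear(pose_in(.235,.006)[0],vel=.12);robot.wait(.1)
b=robot.read_state()["ft_force"]
for x,z in((.21,.006),(.195,.006),(.18,.006),(.165,.005),(.15,.004),(.135,.003),(.12,.003),(.113,.003)):
    p=pose_in(x,z)[0];robot.move_linear(p,vel=.06)
    s=robot.read_state();f=Rp.T@(s["ft_force"]-b);e=Rp.T@(s["tool_pos"]-p)
    print(x,round(s["time_s"],2),"f",f,"e",e,"m",Rp.T@s["wrist_torque"])
    if np.linalg.norm(f)>12: print("stop");break
shot(10,(120,240,220,340),(150,300,310,460))
E
python3 s10.py
```

```text
0.21 26.72 f [-0.061  -0.7912 -0.4794] e [ 0.     -0.0002  0.0002] m [-0.051   0.7783 -0.0011]
0.195 27.12 f [-0.09   -1.5304  0.1484] e [-0.0001 -0.0002  0.0001] m [0.0318 0.7784 0.0686]
0.18 27.52 f [-0.0346 -0.1239 -0.2731] e [ 0.0002 -0.0002  0.0001] m [-0.0186  0.7764  0.0031]
0.165 27.92 f [ 1.1705 -1.6289  0.4093] e [ 0.0004 -0.0002  0.0001] m [-0.0017  0.7473 -0.0242]
0.15 28.32 f [ 0.9136 -1.1695  0.2197] e [ 0.0004 -0.0003  0.0001] m [0.0035 0.7994 0.0425]
0.135 28.72 f [ 0.9824 -1.1364  1.5789] e [ 0.0005 -0.0003  0.0001] m [ 0.0147  0.7771 -0.0445]
0.12 29.12 f [ 0.318  -0.9694  0.5619] e [ 0.0005 -0.0003  0.0001] m [ 0.0519  0.8315 -0.0428]
0.113 29.38 f [-0.3994 -0.6074 -0.6932] e [ 0.0003 -0.0001  0.    ] m [-0.0536  0.7795  0.0229]
```

View pics/scene10c.png

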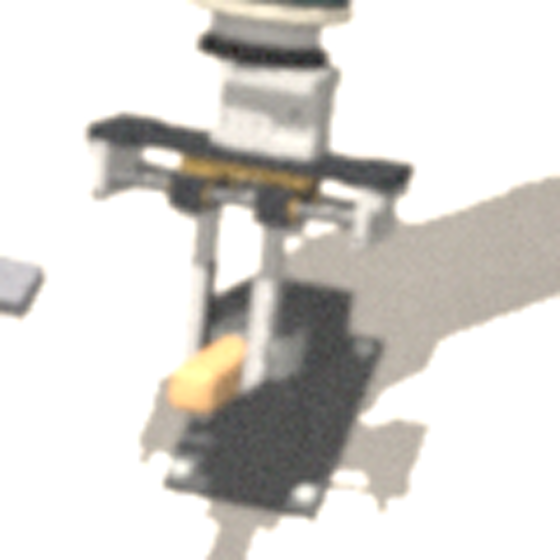

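View pics/top10c.png

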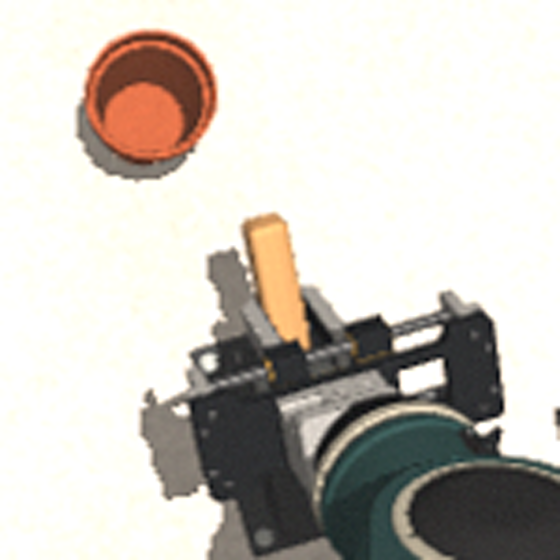

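No contact so far and the lip is about 8 mm from the closed end. I'll push gently until it is home.

```bash
cat > s11.py <<'E'
from h import *
Ri=Rp@Rflip
pose_in=lambda x,z,y=0:pose(Ri,pk(x,y,z),-.04,.0035,1)
b=robot.read_state()["ft_force"]
z=.003;x=.113
while x>.094:
    x-=.0015;p=pose_in(x,z)[0];robot.move_linear(p,vel=.03)
    s=robot.read_state();f=Rp.T@(s["ft_force"]-b);print("x",round(x,4),round(s["time_s"],2),"f",f,"e",Rp.T@(s["tool_pos"]-p))
    if f[0]>7: break
for z in(.0015,.0,-.0015,-.003,-.0045):
    p=pose_in(x,z)[0];robot.move_linear(p,vel=.03)
    s=robot.read_state();f=Rp.T@(s["ft_force"]-b);print("z",z,round(s["time_s"],2),"f",f,"e",Rp.T@(s["tool_pos"]-p))
    if f[2]>5: break
E
python3 s11.py
```

```text
x 0.1115 29.73 f [ 1.765   0.7818 -0.7965] e [ 0.0001  0.0001 -0.    ]
x 0.11 29.98 f [ 1.4265  0.1927 -0.2284] e [-0.0001 -0.      0.    ]
x 0.1085 30.23 f [ 0.742  -0.0508 -1.3857] e [-0.0001 -0.0001  0.    ]
x 0.107 30.48 f [ 0.5483 -0.143  -0.0933] e [-0.0001 -0.      0.    ]
x 0.1055 30.73 f [ 1.2189 -0.0189 -0.6083] e [-0.0001 -0.0001  0.    ]
x 0.104 30.98 f [ 4.1449  0.1816 -0.5377] e [ 0.0002 -0.      0.0001]
x 0.1025 31.23 f [10.221   0.0511  0.4963] e [ 0.0016 -0.0002  0.0002]
z 0.0015 31.48 f [10.9591  0.9721  3.758 ] e [ 0.0017 -0.0003  0.0003]
z 0.0 31.73 f [10.5661  2.3844 10.1479] e [ 0.0018 -0.0004  0.0006]
```

It met the closed end at x ≈ 104 mm (105 nominal) and the floor at z ≈ +1.5 mm. I'll ease the pressure, release and back off along the pocket's normal.

```bash
cat > s12.py <<'E'
from h import *
Ri=Rp@Rflip
pose_in=lambda x,z,y=0:pose(Ri,pk(x,y,z),-.04,.0035,1)
robot.move_linear(pose_in(.1028,.0012)[0],vel=.03);L("ease")
robot.move_gripper(.092);robot.wait(.2);L("open")
robot.move_linear(pose_in(.105,.16)[0],vel=.2);L("back")
robot.move_linear(pose_in(.105,.16)[0]+[-.05,.15,.15],vel=.3)
p=robot.read_state()["tool_pos"];robot.goto([.35,.35,.40],robot.read_state()["tool_rot"]);L("away")
shot(12,(165,245,240,320),(190,310,340,440))
E
python3 s12.py
```

```text
ease 31.98 q [ 0.3733  0.4001  0.0359  2.0765 -1.181   0.4311  0.1829] p [ 0.6175 -0.1613  0.1087] f [6.2621 1.4143 4.9458] m [ 0.2846 -1.0649 -0.0971] gap 0.0253
open 33.29 q [ 0.3733  0.4007  0.0366  2.0777 -1.1804  0.4311  0.1828] p [ 0.6166 -0.1614  0.1078] f [0.4614 0.6839 0.2076] m [-0.2182  0.6046  0.0393] gap 0.0922
back 34.23 q [ 0.3506  0.0898  0.201   2.1143 -0.8014  0.6732 -0.1432] p [ 0.5315 -0.1877  0.2382] f [ 0.4967 -0.1322  0.2871] m [-0.143   0.6492  0.0013] gap 0.0921
away 36.62 q [-0.1351 -0.3222 -0.7625  2.017   0.1586  0.8606 -2.2694] p [0.3507 0.3491 0.3996] f [-0.5963 -0.1318 -0.572 ] m [-0.2281  0.6639  0.0188] gap 0.0921
```

View pics/scene12c.png

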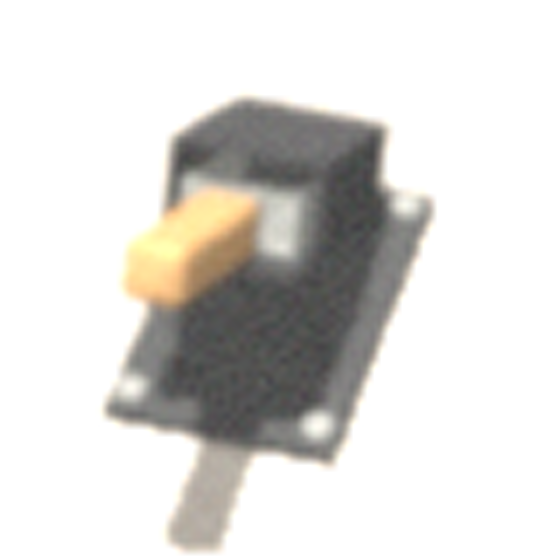

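View pics/top12c.png

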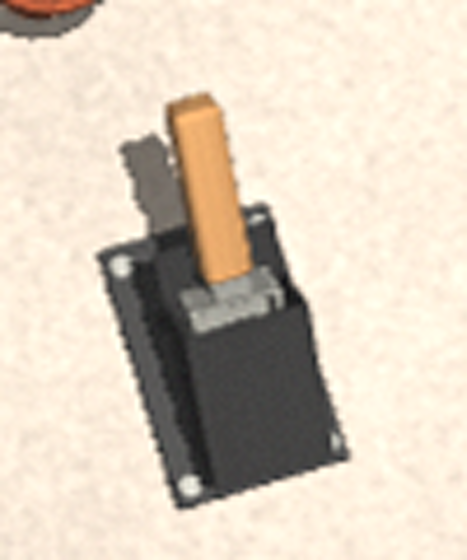

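View pics/top12.png

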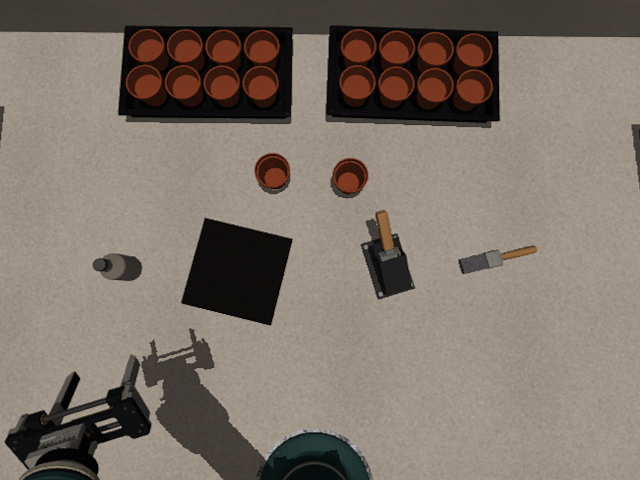

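Run:
```python
from h import *
S=lambda u,v:(u/7-.5+240,v/7-.5+165)
T=lambda u,v:(u/4.667-.5+340,v/4.667-.5+190)
for nm,s,t,e in(("top+y",(178,268),(171,112),(.210,.013,.024)),("top-y",(130,254),(214,99),(.210,-.013,.024)),("bot+y",(174,304),(170,105),(.21,.013,0)),("bot-y",(127,290),(209,93),(.21,-.013,0))):
    X,er=tri(S(*s),T(*t));print(nm,X,er,"pocket coords",Rp.T@(X-P0),e)
    P=pk(*e);print("   pred",(proj("scene",P)-[240,165]+.5)*7,(proj("top",P)-[340,190]+.5)*4.667)
```

```text
top+y [ 0.6595 -0.1358  0.1576] [0.3 0.5] pocket coords [0.2112 0.0115 0.0177] (0.21, 0.013, 0.024)
   pred [186.6069 251.8165] [174.2717 119.0481]
top-y [ 0.6649 -0.155   0.1594] [0.2 0.4] pocket coords [ 0.2118 -0.0084  0.0195] (0.21, -0.013, 0.024)
   pred [119.7002 238.6436] [224.9    103.8814]
bot+y [ 0.665 -0.136  0.143] [0.1 0.1] pocket coords [0.2071 0.0097 0.0027] (0.21, 0.013, 0)
   pred [178.9506 314.3159] [160.7022  99.8883]
bot-y [ 0.6703 -0.1542  0.1452] [0.3 0.6] pocket coords [ 0.2081 -0.0093  0.0047] (0.21, -0.013, 0)
   pred [112.3578 301.0121] [210.3067  85.0497]
```

The butt measures about 209.5 mm up the pocket (210 would be fully home). I'll compare the bystanders before and after, then hand in.

Run:
```python
from h import *
a=cv2.imread("pics/top0.png");b=cv2.imread("pics/top12.png")
for n,(r0,r1,c0,c1) in dict(pots=(145,200,245,375),bottle=(245,285,85,145),brush=(235,280,450,545),mat=(210,330,175,300)).items():
    print(n,cv2.absdiff(a[r0:r1,c0:c1],b[r0:r1,c0:c1]).max())
robot.wait(.3);L("end");print(robot.close_job())
```

```text
pots 7
bottle 6
brush 6
mat 96
end 37.02 q [-0.1356 -0.3229 -0.7639  2.0166  0.1589  0.8606 -2.2705] p [0.3501 0.3499 0.4   ] f [-0.5545  0.0547  0.3283] m [-0.1183  0.6707 -0.0502] gap 0.0919
the job is handed in; nothing more can be done
None
```

The scoop is back in the pocket blade first, with its handle sticking out, and I've handed the job in at 37.0 s of the 72 s allowed. I drew it out by the blade, laid it flat on the mat and let go. Then I took it by the handle and pushed it in until it met the closed end.

**Last checks**
- **Fully home:** the push met the closed end at about 104 mm for the scoop's origin (105 mm nominal), with a pushing force of about 10 N. In two views the handle's end measured about 209.5 mm up the pocket, where 210 mm is fully home.
- **Pots, bottle and brush:** the before and after top pictures differ by no more than 7 grey levels around them, which looks like noise.
- **Gripper:** it is open and well clear, touching nothing.

**What disagreed**
- **Holder position:** triangulated heights were off by up to about 4 mm, and the holder's fitted yaw ranged from about 0.28 to 0.35 rad. I re-measured it with the scoop out and shifted its position by about 2 mm before inserting.
- **Mat picture:** the mat area differs by up to 96 grey levels between the two pictures. I didn't trace the cause. The later picture shows no object on the mat, and the arm's shadow is a possible explanation.
- **Handle end:** its upper and lower edges differ from the nominal by up to about 6 mm square to the pocket floor. I put this down to blurred edges, as the force check showed the scoop on the floor.

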